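# Roll the lipping home on a board's edge

## Task

Two boards stand clamped on edge on the bench; one is still bare, on the other two lengths of dark wooden lipping along the top edge still stand proud. Pick up the hand roller with the two rubber wheels and roll it firmly along that lipping, pressing the lipping with the roller only, until both lengths are fully home, flush on the board; then stand the roller back on the bench on its wheels and let go.

Things in the scene. Friction and masses are not known exactly. Their poses are not given: they have to be found in the camera images.
- roller: Hand roller, 0.54 kg, upright on two black wheels (44 mm dia, 50 wide, axles along y at x +-26 mm). Origin: centre of footprint, level with the wheels' underside; x = rolling direction, z up. 84 mm metal deck, 62 wide, top at z 53 mm; on it a wooden grip centred on the origin: 64 along x, 28 thick in y, z 51 to 99 mm. Grip across y. A bystander sanding block has the same grip but no wheels.
- wheel (a joint): Turn of the roller's wheels about their axle, rad, 0 at the start; both wheels are geared together and turn freely (1 rad = 22 mm of rolling, either sign).
- strip_right: Dark lipping length, 89 x 30 x 6 mm, at the board's -y end. Origin: underside centre; x along the edge towards strip_left, z up. Starts 4.5 to 6 mm above the board's edge, slides straight down if pushed anywhere with over 8 N, stays where left. Home: underside at 75 mm, top at 81 mm above bench, on a hard stop. Board fixed, 200 x 30 mm; clamp feet 45 mm high, 47 mm out each side.
- strip_left: Second length of the same lipping, alike in size, stiffness and travel, butted to strip_right at the board's +y end (centres 90 mm apart; 179 mm in all). Same origin and axes; x points away from strip_right. The other board, a bystander, has no lipping.
Things that resemble listed ones, but are neither listed nor needed, are in the scene too. Leave any purple look-alike of the roller alone.

How it is judged:
By the outcome, as a careful person would: the job done as asked, in the order asked, and still so for the second after the job is handed in, with the robot touching nothing.
It also fails if it takes over 54 s, if anything falls off the work surface, if the arm or the gripper's body presses on something with over 40 N, if the wrist force passes 120 N, or if a joint passes its speed limit or range.

## Robot

A 6-joint arm with a two-finger parallel gripper is mounted at the origin on the work surface. World frame = base frame: x ahead of the robot, y to its left, z up, the work surface at z = 0. Lengths are in mm, angles in rad, forces in N, time in s.
With the tool pointing down it reaches from about 350 to 875 mm from the base axis. Payload 4.2 kg.
Tool frame: the origin (TCP) lies on the centre line of the jaws, within the pads' length; the fingertips stand 22 mm ahead of it and the grasp point (between the pads) lies 3 mm ahead of it (arm.nose_length is the distance from the TCP to the fingertips, in mm); z points along the fingers, x is the direction in which the jaws open and shut, and the axes are right-handed (so a half turn about z gives the same grasp; the last joint's range is limited). The gripper opens to 85 mm and grips with 20 to 120 N. Pads are 22 mm wide; open, the fingers measure 114 mm over their backs; the gripper's body (76 mm by 85 mm) begins 54 mm behind the grasp point. The pads swing forward as they close: fully open they stand 13 mm farther back than shut.
Start: joints at [0.259, 0.385, 0.008, 0, -1.194, -0.259], TCP at [624.979, 0.025, 253.312] pointing down, gripper open.
Joint ranges: [-3.14, 3.14], [-1.21, 2.06], [-1.07, 1.41], [-3.16, 2.05], [-2.99, -0.16], [-3.1, 3.1]. Speed limits (rad/s): [2.79, 2.79, 3.14, 3.14, 3.14, 3.14].

## Interface

Orientations are given as a unit quaternion [x, y, z, w].
In Python, from bench import telemetry, get_image, workorder, nets, arm gives the robot as it stands.
- The arm moves only by the tool apply_moves, never from a script. Its argument "steps" is a list of rows, each an object with "hand": the opening, from 0 (shut) to 1 (fully open); "xyz": the shift along the tool's x, y, z in cm, a list of three; "delta_rot": the turn, a rotation vector about the tool's x, y, z in rad, a list of three. In form: [{"hand": hand, "xyz": [x, y, z], "delta_rot": [wx, wy, wz]}, ...]. A call has 1 to 12 rows; each row is the pose to reach, as a shift and turn from the pose commanded when the call began, along the tool's axes at that moment; what a row does not reach only later rows make up. A row lasts 1/12 s, in which the tool goes at most 41.7 mm and 7.16 degrees, less where a joint would pass 70% of its speed; a pose out of reach is approached as far as the arm can. A call with a gripper value outside its range is refused whole. The fingers move at their own pace and stop on an object; the grip force is fixed at half the most. Time passes only in rows, so rows that repeat a pose let the fingers close. It gives the time, the measured TCP pose, the force and the opening at its end, in the units of the state.
- telemetry.read_state(): the state, without advancing time (a new reading comes with each control period).
- get_image(name): name is "scene" or "side" or "wrist"; returns a dict with "frame" (400x640x3 uint8, blue, green, red), "fx", "fy", "cx", "cy" (pixels), "origin" and "orientation" of the camera in the world. Camera axes: x right, y down, z forward; pixel columns grow to the right and rows downward; lengths in mm; the calibration is good to about 2 mm. A picture is of the moment at which its call begins. There is no depth.
- workorder.job_done(): hands the job in, once; it reports no verdict.
Trained networks look in a picture, given as the dict that the camera call returned (one of the last four; its "shot" number tells which), for a name from the list of things; names that differ only in an ending like _2 or _b are one class to them, and where a whole thing is asked for, a point or a joint stands for the part that bears it (a point fixed in the world has none). Each returns a list of dicts, best first, with "confidence" (0 to 1); they miss things now and then, are a little off and sometimes report something else, mostly with a low value. They report only what shows in the picture. A call takes as long as a camera call. They do not tell look-alikes from the thing itself.
- nets.recognise(picture, label): "xyz" ([x, y, z] in mm, in world coordinates, good to about 4 mm: the middle of the surface that is visible of it).
- nets.outline_of(picture, label): "pixels" (400x640 bool, what is visible of it).
- nets.pinpoint(picture, label): "xyz" ([x, y, z] in mm, in world coordinates, good to about 4 mm: a listed point, or the origin of a listed thing).
The state is a dict: "clock": time; "joints": joint angles; "joint_vel": joint speeds; "joint_efforts": joint torques, N m; "position": TCP position; "ee_rot": TCP orientation; "contact_force": force on the tool from outside, world axes, zero at the start; "wrist_torque": the same for the moment, N m; "gripper_width": finger opening in mm.
Only numpy, scipy, OpenCV 4.12 (cv2) and the standard library are available. Lean on these libraries where they do the work, as an engineer would, in place of code of your own. Each camera call takes 0.05 s, during which the arm holds its last target.

## Working session

There is one attempt and no reset: what is moved stays moved. The work goes in short steps, Python scripts to look and compute and a tool call to move; the robot and the scene stay as the last step left them, time stands still between calls to the robot, and variables do not carry over. Pictures are saved under pics/ and viewed, and the job is handed in when it is done.

Besides the shell and the picture viewer there is one more tool, called by a JSON object that holds its "op" and its "data". apply_moves: Moves the arm, as the interface text tells. Its arguments: {"type":"object","properties":{"steps":{"type":"array"}},"required":["steps"]}

```bash
ls; mkdir -p pics
python3 - <<'E'
from bench import telemetry,get_image,nets
import cv2
s=telemetry.read_state();print({k:s[k] for k in ('clock','position','ee_rot','contact_force','gripper_width')})
for n in ('scene','side','wrist'):
    p=get_image(n);cv2.imwrite(f'pics/a_{n}.png',p['frame']);print(n,p['origin'],p['orientation'],p['fx'])
    for l in('roller','strip_right','strip_left'):
        for f in (nets.recognise,nets.pinpoint):
            print(l,f.__name__,[(round(d['confidence'],2),[round(float(v)) for v in d['xyz']]) for d in f(p,l)])
E
```

```text
pics
{'clock': 0.0, 'position': array([6.24472725e+02, 5.95424504e-03, 2.52221084e+02]), 'ee_rot': array([ 1.12344051e-04,  9.99999412e-01, -4.29979054e-05, -1.07802353e-03]), 'contact_force': array([ 0.26334526, -0.82971583, -0.04550641]), 'gripper_width': 85.2833260524546}
scene [ 732.44830627 -396.85630895  536.78102196] [ 0.89104797  0.22214925 -0.08868998 -0.38576847] 369.4453411792925
roller call [(0.85, [540, 244, 52]), (0.72, [431, 168, 52])]
roller call [(0.93, [527, 267, 0]), (0.89, [412, 184, -2])]
strip_right call [(0.56, [637, -212, 88])]
strip_right call [(0.68, [634, -209, 81])]
strip_left call []
strip_left call [(0.66, [546, -183, 83])]
side [ 406.20334818 -618.21404511  441.09372653] [ 0.86043789 -0.0930631   0.04314479 -0.49912365] 364.45368572678444
roller call [(0.97, [522, 245, 56]), (0.55, [412, 165, 57])]
roller call [(0.84, [416, 182, 1]), (0.74, [529, 267, 0])]
strip_right call [(0.69, [630, -206, 88])]
strip_right call [(0.55, [632, -203, 78])]
strip_left call [(0.63, [542, -190, 88])]
strip_left call [(0.9, [546, -192, 80])]
wrist [625.56192772 -74.67208527 374.94138505] [3.32311182e-04 9.88991320e-01 1.47972274e-01 5.14053923e-04] 303.34876347454974
roller call [(0.91, [540, 225, 34]), (0.72, [399, 150, 49])]
roller call [(0.95, [412, 178, 1]), (0.87, [530, 262, 0])]
strip_right call []
strip_right call []
strip_left call []
strip_left call []
```

View pics/a_scene.png

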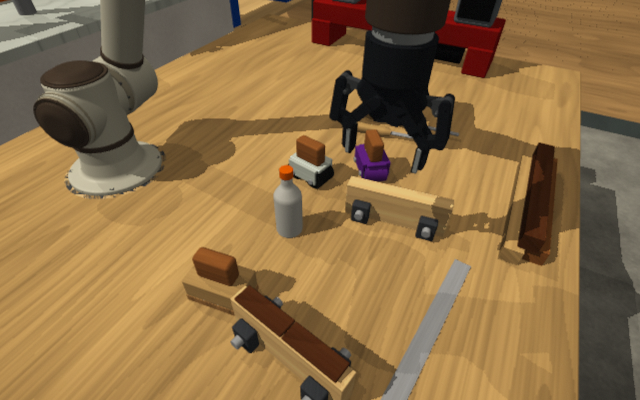

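View pics/a_side.png

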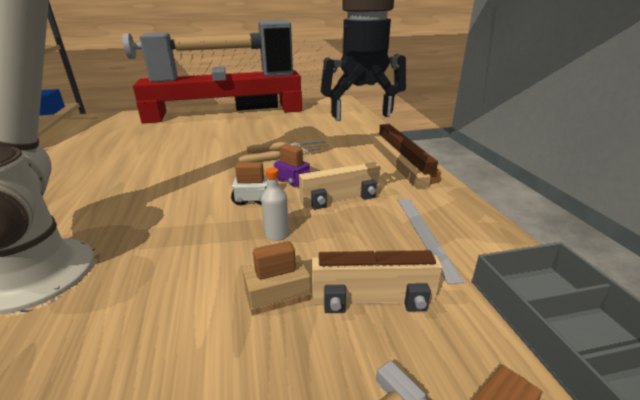

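View pics/a_wrist.png

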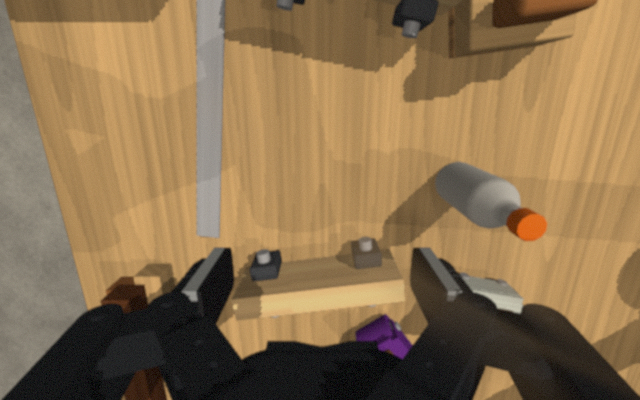

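The candidates are:
- A white-decked roller with black wheels at scene (310,160) and side (250,185), near (412,182).
- The purple look-alike at scene (372,155).
- The sanding block, with no wheels, at scene (215,270).

By the description, the white one is the roller. The lipped board is at scene (293,335). The bare board is at (400,205), and another dark-topped piece lies at (540,200). I'll check with close crops.

Run:
```python
import cv2,numpy as np
a=cv2.imread('pics/a_scene.png');b=cv2.imread('pics/a_side.png')
A=cv2.resize(a[120:210,270:420],(750,450)[:2]) 
cv2.imwrite('pics/c1.png',A[:, :])
B=cv2.resize(b[225:325,230:450],(792,360));cv2.imwrite('pics/c2.png',B)
```

```text
(no output)
```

View pics/c1.png

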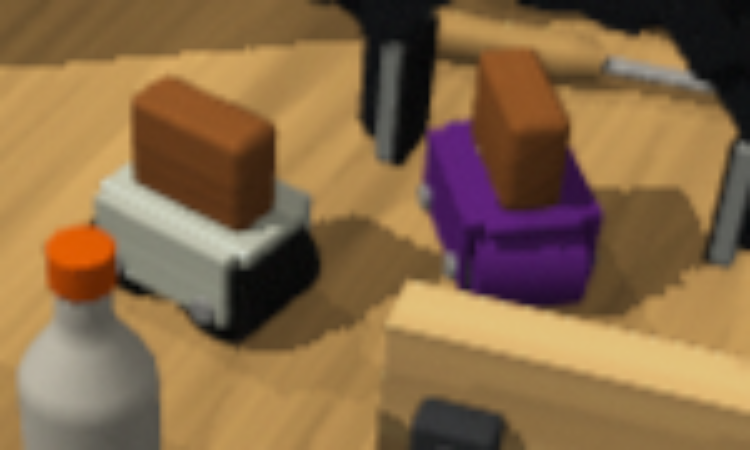

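View pics/c2.png

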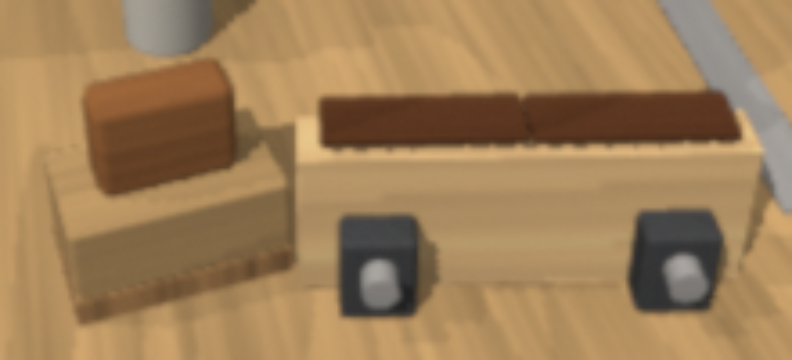

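{"op": "apply_moves", "data": {"steps": [{"hand": 1, "xyz": [19.5, 26, 0], "delta_rot": [0, 0, 0]}, {"hand": 1, "xyz": [19.5, 26, 0], "delta_rot": [0, 0, 0]}, {"hand": 1, "xyz": [19.5, 26, 0], "delta_rot": [0, 0, 0]}, {"hand": 1, "xyz": [19.5, 26, 0], "delta_rot": [0, 0, 0]}, {"hand": 1, "xyz": [19.5, 26, 0], "delta_rot": [0, 0, 0]}, {"hand": 1, "xyz": [19.5, 26, 0], "delta_rot": [0, 0, 0]}, {"hand": 1, "xyz": [19.5, 26, 0], "delta_rot": [0, 0, 0]}, {"hand": 1, "xyz": [19.5, 26, 0], "delta_rot": [0, 0, 0]}, {"hand": 1, "xyz": [19.5, 26, 0], "delta_rot": [0, 0, 0]}, {"hand": 1, "xyz": [19.5, 26, 0], "delta_rot": [0, 0, 0]}, {"hand": 1, "xyz": [19.5, 26, 0], "delta_rot": [0, 0, 0]}]}}

```text
clock: 1.97
position: [430.0, 260.0, 253.4]
ee_rot: [-0.0, 1.0, 0.0, 0.0]
contact_force: [0.4, 0.2, -0.8]
gripper_width: 85.6
```

```bash
cat > h.py <<'E'
from bench import telemetry,get_image,nets
import cv2,numpy as np
from scipy.spatial.transform import Rotation as R
def proj(p,X):
    X=np.atleast_2d(X);c=R.from_quat(p['orientation']).inv().apply(X-p['origin'])
    return np.c_[p['fx']*c[:,0]/c[:,2]+p['cx'],p['fy']*c[:,1]/c[:,2]+p['cy']]
def back(p,uv,z):
    uv=np.atleast_2d(np.asarray(uv,float));d=R.from_quat(p['orientation']).apply(np.c_[(uv[:,0]-p['cx'])/p['fx'],(uv[:,1]-p['cy'])/p['fy'],np.ones(len(uv))])
    o=np.asarray(p['origin']);return o+d*((z-o[2])/d[:,2])[:,None]
E
python3 - <<'E'
from h import *
print(telemetry.read_state()['position'],telemetry.read_state()['clock'])
p=get_image('wrist');cv2.imwrite('pics/b_wrist.png',p['frame'])
for f in (nets.recognise,nets.pinpoint):
    print([(round(d['confidence'],2),np.round(d['xyz'])) for d in f(p,'roller')])
E
```

```text
[430.01276415 260.01077096 253.44623056] 1.9667
[(0.89, array([416., 178.,  56.])), (0.62, array([522., 256.,  57.]))]
[(0.81, array([415., 181.,  -1.])), (0.67, array([531., 263.,  -1.]))]
```

View pics/b_wrist.png

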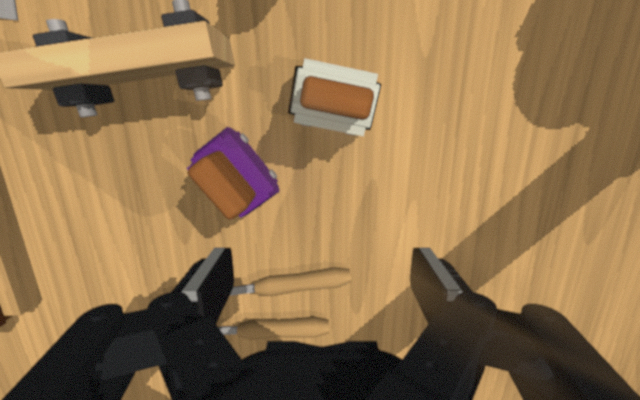

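The wrist picture shows the white roller at (337,97) and purple at (232,175). The crops confirm that the white roller has black wheels and the sanding block at the board's left end has none. Next I'll fit the poses precisely.

```bash
cat >> h.py <<'E'
from scipy.optimize import minimize
def box(x,y,yaw,lx,ly,z0,z1):
    c=np.array([[sx*lx/2,sy*ly/2] for sx in(-1,1) for sy in(-1,1)])
    r=np.array([[np.cos(yaw),-np.sin(yaw)],[np.sin(yaw),np.cos(yaw)]])
    q=c@r.T+[x,y];return np.vstack([np.c_[q,np.full(4,z0)],np.c_[q,np.full(4,z1)]])
def hullmask(p,X,S=4):
    uv=proj(p,X);h=cv2.convexHull(((uv+.5)*S*16).astype(np.int32))
    m=np.zeros((400*S,640*S),np.uint8);cv2.fillConvexPoly(m,h,255,shift=4)
    return cv2.resize(m,(640,400),interpolation=cv2.INTER_AREA)/255.
E
python3 - <<'E'
from h import *
p=get_image('wrist');f=p['frame'];hsv=cv2.cvtColor(f,cv2.COLOR_BGR2HSV)
roi=np.zeros((400,640),np.uint8);roi[50:140,285:390]=1
print('grip hsv',hsv[97,337],'wood',hsv[60,270], 'white',hsv[72,310])
m=((hsv[...,1]>130)&(hsv[...,0]<14)&(roi>0)).astype(float)
n,l,st,_=cv2.connectedComponentsWithStats(m.astype(np.uint8));k=1+np.argmax(st[1:,4]);m=(l==k).astype(float);print(st[k])
def cost(v):
    return np.abs(hullmask(p,box(v[0],v[1],v[2],64,28,53,99))-m).sum()
best=None
for y0 in (-.3,-.1,.1,.3):
    r=minimize(cost,[415,182,y0],method='Nelder-Mead',options=dict(initial_simplex=[[415,182,y0],[423,182,y0],[415,190,y0],[415,182,y0+.15]],xatol=.05,fatol=.1))
    if best is None or r.fun<best.fun:best=r
print(best.x,best.fun,m.sum())
# strips side & scene
for n in('side','scene'):
    q=get_image(n)
    for lab in('strip_right','strip_left'):
        print(n,lab,[(round(d['confidence'],2),np.round(d['xyz'],1)) for d in nets.pinpoint(q,lab)])
E
```

```text
grip hsv [ 13 166 157] wood [ 18 127 190] white [ 30  24 211]
[ 302   79   71   40 1282]
[ 4.17406827e+02  1.83958222e+02 -1.91737926e-01] 1224.043137254902 1282.0
side strip_right [(0.97, array([ 629. , -204.3,   80.8])), (0.63, array([418.2, 183.5,   2.3]))]
side strip_left [(0.68, array([ 544.2, -188.9,   77.7]))]
scene strip_right [(0.94, array([ 635.6, -207.6,   79.4])), (0.41, array([ 543.7, -182.7,   85.4]))]
scene strip_left [(0.89, array([ 549. , -185.5,   82.1]))]
```

Run:
```python
from h import *
p=get_image('wrist')
print(p['cx'],p['cy'],p['orientation'],p['origin'],p['fx'],p['fy'])
print(proj(p,[[415,182,99],[415,182,53]]))
f=p['frame'];hsv=cv2.cvtColor(f,cv2.COLOR_BGR2HSV)
print(hullmask(p,box(415,182,-.1,64,28,53,99)).sum())
print(hsv[60:140:6,337])
cv2.imwrite('pics/c3.png',cv2.resize(f[40:160,260:420],(800,600),interpolation=cv2.INTER_CUBIC))
```

```text
321.66889119024233 193.8678052845351 [7.16444229e-04 9.88998963e-01 1.47919804e-01 5.19289154e-04] [430.7516009  185.01135012 374.87451326] 303.34876347454974 303.34876347454974
[[340.09788445  97.38696683]
 [337.49348249  97.9120657 ]]
2531.01568627451
[[ 17 121 191]
 [ 23  37 208]
 [ 32  23 215]
 [ 29  26 215]
 [ 13 169 149]
 [ 13 159 159]
 [ 13 164 163]
 [ 14 172 150]
 [ 13 155 151]
 [ 15 107 105]
 [ 25  35 137]
 [ 19  39 144]
 [ 17 103 136]
 [ 17 121 133]]
```

View pics/c3.png

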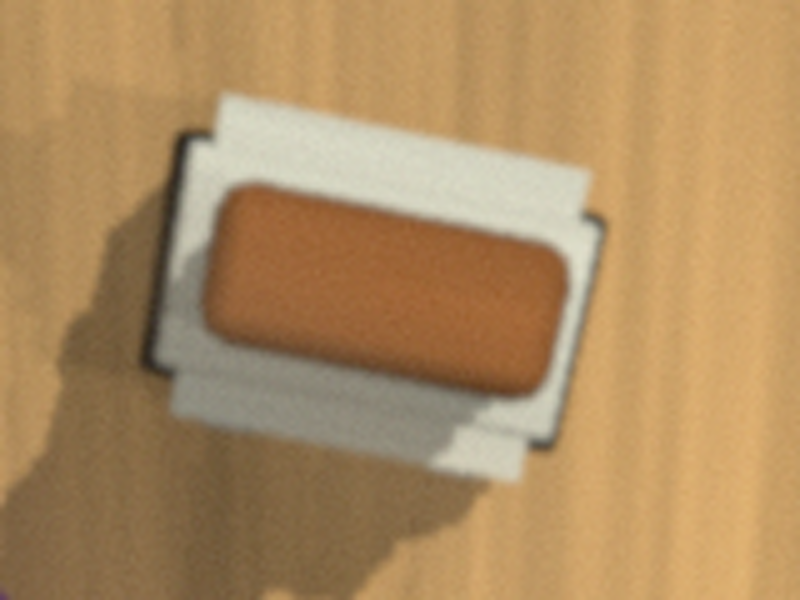

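Run:
```python
from h import *
p=get_image('wrist');f=p['frame'];hsv=cv2.cvtColor(f,cv2.COLOR_BGR2HSV)
m=((hsv[...,1]>135)&(hsv[...,0]<16))
m[:,:298]=0;m[:,377:]=0;m[:72]=0;m[124:]=0
m=cv2.morphologyEx(m.astype(np.uint8),cv2.MORPH_CLOSE,np.ones((5,5)));m=cv2.morphologyEx(m,cv2.MORPH_OPEN,np.ones((5,5))).astype(float)
def cost(v):
    return np.abs(hullmask(p,box(v[0],v[1],v[2],63,27,55,98))-m).sum()
r=minimize(cost,[415,182,-.19],method='Nelder-Mead',options=dict(initial_simplex=[[415,182,-.19],[423,182,-.19],[415,190,-.19],[415,182,-.05]],xatol=.05,fatol=.1))
print(r.x,r.fun,m.sum())
# strips: dark brown masks in side & scene, joint fit of each strip: common yaw, centre, heights
ps=[get_image('side'),get_image('scene')]
for q in ps: print(q['frame'].shape)
ms=[]
for q,(r0,r1,c0,c1) in zip(ps,((245,272,310,445),(280,385,230,358))):
    h=cv2.cvtColor(q['frame'],cv2.COLOR_BGR2HSV)
    k=((h[...,2]<120)&(h[...,1]>130)&(h[...,0]<14));z=np.zeros_like(k);z[r0:r1,c0:c1]=k[r0:r1,c0:c1]
    z=cv2.morphologyEx(z.astype(np.uint8),cv2.MORPH_CLOSE,np.ones((3,3)))
    n,l,st,_=cv2.connectedComponentsWithStats(z);a=np.argsort(-st[1:,4])+1;print(st[a[:3]])
    ms.append(np.isin(l,[i for i in a if st[i,4]>150]).astype(float))
cv2.imwrite('pics/m.png',np.hstack(ms)[::2,::2]*255)
def c2(v,out=False):
    x,y,yaw,z=v;t=0
    for q,k in zip(ps,ms):
        t+=np.abs(hullmask(q,box(x,y,yaw,179,30,z,z+6))-k).sum()
    return t
v0=np.array([590,-197,2.94,80]);sx=[v0]+[v0+d for d in np.diag([6,6,.1,3])]
r=minimize(c2,v0,method='Nelder-Mead',options=dict(initial_simplex=sx,xatol=.05,fatol=.1,maxiter=600))
print(r.x,r.fun,[k.sum() for k in ms])
```

```text
[ 4.17495556e+02  1.82980889e+02 -2.10044530e-01] 329.35686274509806 2046.0
(400, 640, 3)
(400, 640, 3)
[[ 319  251  116   14 1448]]
[[ 235  285  115   97 2889]
 [ 230  280    5    5   17]]
[ 590.35138464 -198.67174826    2.94446631   80.01528694] 663.8509803921568 [np.float64(1448.0), np.float64(2889.0)][ WARN:0@3.952] global loadsave.cpp:1063 imwrite_ Unsupported depth image for selected encoder is fallbacked to CV_8U.
```

View pics/m.png

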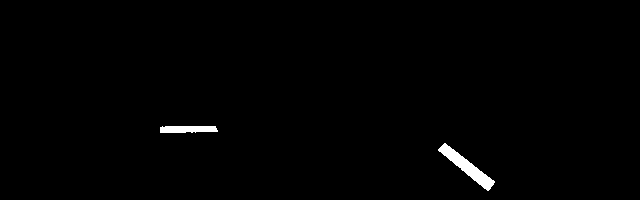

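Run:
```python
from h import *
print(telemetry.read_state()['joints'])
q=get_image('scene');print(back(q,[[289,231],[275,230],[302,230]],0)); 
b=back(q,[[289,231]],0)[0]
for z in (100,120,140,160,180): print(z,proj(q,[b[0],b[1],z]))
s=get_image('side'); print(back(s,[[276,232]],0))
# sanding block grip top corners
print(back(s,[[253,250],[293,243],[296,268],[258,278]],95)); print(back(q,[[197,252],[204,248],[238,262],[232,270]],95))
```

```text
[ 8.67415945e-01  1.75646119e-01 -2.85796601e-01  7.23647336e-06
 -1.10939608e+00 -8.67541550e-01]
[[461.16545136  14.38364319   0.        ]
 [435.62608741   3.6105206    0.        ]
 [482.27553756  28.80390492   0.        ]]
100 [[286.73729814 192.88550332]]
120 [[286.2266832  184.28435637]]
140 [[285.69374846 175.30723929]]
160 [[285.13699775 165.92894985]]
180 [[284.55479815 156.12198188]]
[[456.30452053  30.39377977   0.        ]]
[[ 404.30734781 -150.52862461   95.        ]
 [ 468.32630705 -146.59472903   95.        ]
 [ 462.66143295 -208.23090991   95.        ]
 [ 406.77284216 -217.46212249   95.        ]]
[[ 408.3166991  -161.95070469   95.        ]
 [ 412.4500914  -150.78336118   95.        ]
 [ 474.54221389 -147.92697283   95.        ]
 [ 475.63306372 -163.88138831   95.        ]]
```

{"op": "apply_moves", "data": {"steps": [{"hand": 1, "xyz": [1.3, -7.7, 3], "delta_rot": [0, 0, -0.12]}, {"hand": 1, "xyz": [1.3, -7.7, 8], "delta_rot": [0, 0, -0.24]}, {"hand": 1, "xyz": [1.3, -7.7, 9], "delta_rot": [0, 0, -0.36]}, {"hand": 1, "xyz": [1.3, -7.7, 9], "delta_rot": [0, 0, -0.48]}, {"hand": 1, "xyz": [1.3, -7.7, 9], "delta_rot": [0, 0, -0.6]}, {"hand": 1, "xyz": [1.3, -7.7, 9], "delta_rot": [0, 0, -0.72]}, {"hand": 1, "xyz": [1.3, -7.7, 9], "delta_rot": [0, 0, -0.84]}, {"hand": 1, "xyz": [1.3, -7.7, 9], "delta_rot": [0, 0, -0.96]}, {"hand": 1, "xyz": [1.3, -7.7, 9], "delta_rot": [0, 0, -1.08]}, {"hand": 1, "xyz": [1.3, -7.7, 9], "delta_rot": [0, 0, -1.2]}, {"hand": 1, "xyz": [1.3, -7.7, 9], "delta_rot": [0, 0, -1.32]}, {"hand": 1, "xyz": [1.3, -7.7, 9], "delta_rot": [0, 0, -1.375]}]}}

```text
clock: 3.77
position: [417.0, 183.1, 163.4]
ee_rot: [-0.637, 0.771, -0.0, 0.0]
contact_force: [1.0, 0.2, -0.4]
gripper_width: 85.4
```

Run:
```python
from h import *
s=telemetry.read_state();print(s['position'],s['ee_rot'],s['joints']);Rm=R.from_quat(s['ee_rot']).as_matrix();print(np.arctan2(Rm[1,0],Rm[0,0]))
for n in('scene','side','wrist'):
    p=get_image(n);f=p['frame'];
    cv2.imwrite(f'pics/d_{n}.png',f)
```

```text
[417.03890976 183.14950434 163.39830165] [-6.36601241e-01  7.71193132e-01 -2.06899398e-05  1.10307486e-04] [ 7.72310394e-01  1.91571931e-01 -5.21977075e-01  7.85289722e-05
 -8.57030851e-01  6.07804335e-01]
-1.761426506666704
```

View pics/d_wrist.png

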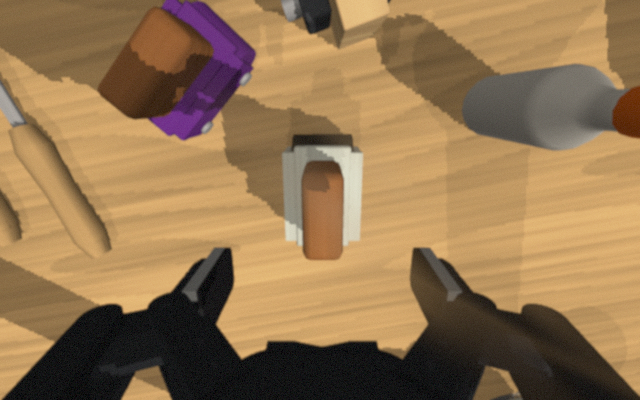

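View pics/d_scene.png

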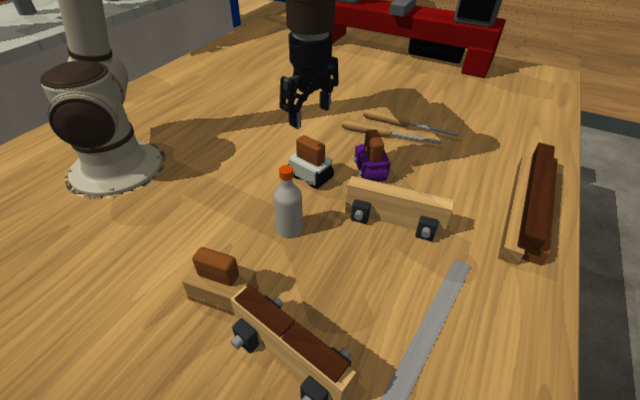

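The wrist view shows the grip centred between the jaws, at columns 303–343 of (233,413), and aligned with them. I'll descend and grip.

{"op": "apply_moves", "data": {"steps": [{"hand": 1, "xyz": [0, 0, 3], "delta_rot": [0, 0, 0]}, {"hand": 1, "xyz": [0, 0, 6], "delta_rot": [0, 0, 0]}, {"hand": 1, "xyz": [0, 0, 7.5], "delta_rot": [0, 0, 0]}, {"hand": 1, "xyz": [0, 0, 8], "delta_rot": [0, 0, 0]}, {"hand": 1, "xyz": [0, 0, 8], "delta_rot": [0, 0, 0]}, {"hand": 0, "xyz": [0, 0, 8], "delta_rot": [0, 0, 0]}, {"hand": 0, "xyz": [0, 0, 8], "delta_rot": [0, 0, 0]}, {"hand": 0, "xyz": [0, 0, 8], "delta_rot": [0, 0, 0]}, {"hand": 0, "xyz": [0, 0, 8], "delta_rot": [0, 0, 0]}, {"hand": 0, "xyz": [0, 0, 8], "delta_rot": [0, 0, 0]}, {"hand": 0, "xyz": [0, 0, 8], "delta_rot": [0, 0, 0]}, {"hand": 0, "xyz": [0, 0, 8], "delta_rot": [0, 0, 0]}]}}

```text
clock: 4.92
position: [417.4, 183.3, 84.2]
ee_rot: [-0.635, 0.773, -0.0, 0.001]
contact_force: [-1.3, 0.2, 5.8]
gripper_width: 27.4
```

Run:
```python
from h import *
s=telemetry.read_state();print(s['position'],s['contact_force'],s['gripper_width'])
p=get_image('wrist');cv2.imwrite('pics/e_wrist.png',p['frame'])
q=get_image('side');cv2.imwrite('pics/e_side.png',cv2.resize(q['frame'][130:220,200:320],(720,540)))
```

```text
[417.37975157 183.2891444   84.20434079] [-1.3166952   0.23220536  5.84364846] 27.395126799293326
```

View pics/e_side.png

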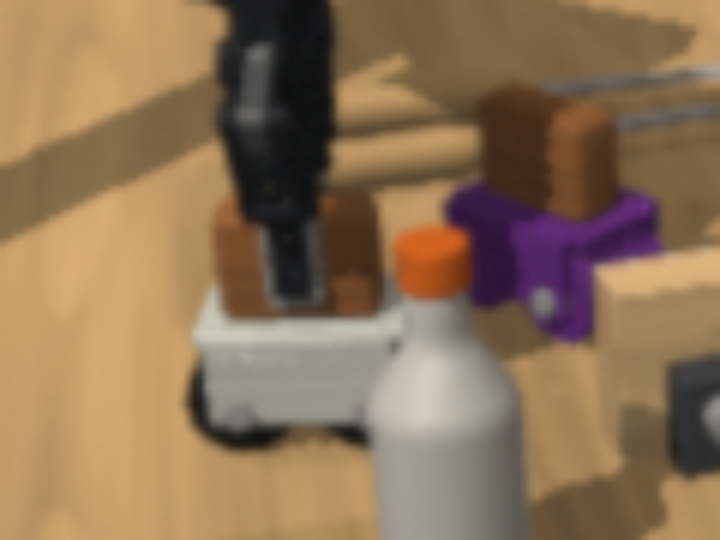

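View pics/e_wrist.png

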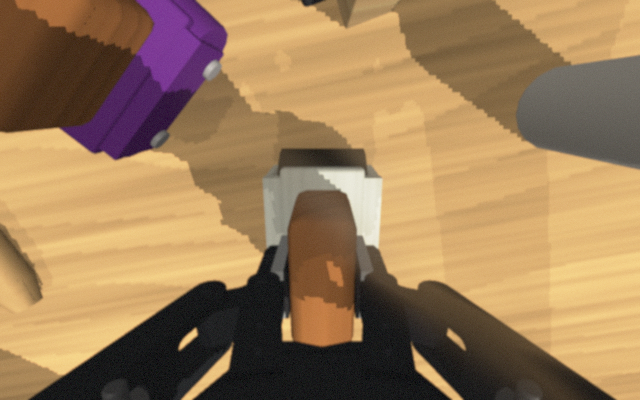

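{"op": "apply_moves", "data": {"steps": [{"hand": 0, "xyz": [0, 0, -2], "delta_rot": [0, 0, 0]}, {"hand": 0, "xyz": [0, 0, -6], "delta_rot": [0, 0, 0]}, {"hand": 0, "xyz": [0, 0, -10], "delta_rot": [0, 0, 0]}, {"hand": 0, "xyz": [0, 0, -14], "delta_rot": [0, 0, 0]}, {"hand": 0, "xyz": [0, 0, -17], "delta_rot": [0, 0, 0]}, {"hand": 0, "xyz": [0, 0, -17.7], "delta_rot": [0, 0, 0]}, {"hand": 0, "xyz": [0, 0, -17.7], "delta_rot": [0, 0, 0]}]}}

```text
clock: 5.6
position: [416.9, 183.4, 261.2]
ee_rot: [-0.634, 0.773, 0.001, 0.002]
contact_force: [-0.4, -0.5, -6.2]
gripper_width: 27.2
```

{"op": "apply_moves", "data": {"steps": [{"hand": 0, "xyz": [2, -1.4, 0], "delta_rot": [0, 0, 0]}, {"hand": 0, "xyz": [5, -3.6, 0], "delta_rot": [0, 0, 0]}, {"hand": 0, "xyz": [8, -5.7, 0], "delta_rot": [0, 0, 0]}, {"hand": 0, "xyz": [11, -7.9, 0], "delta_rot": [0, 0, 0]}, {"hand": 0, "xyz": [14, -10, 0], "delta_rot": [0, 0, 0]}, {"hand": 0, "xyz": [17, -12.2, 0], "delta_rot": [0, 0, 0]}, {"hand": 0, "xyz": [20, -14.3, 0], "delta_rot": [0, 0, 0]}, {"hand": 0, "xyz": [23, -16.5, 0], "delta_rot": [0, 0, 0]}, {"hand": 0, "xyz": [26, -18.6, 0], "delta_rot": [0, 0, 0]}, {"hand": 0, "xyz": [29, -20.8, 0], "delta_rot": [0, 0, 0]}, {"hand": 0, "xyz": [32, -22.9, 0], "delta_rot": [0, 0, 0]}, {"hand": 0, "xyz": [34.1, -24.4, 0], "delta_rot": [0, 0, 0]}]}}

```text
clock: 6.6
position: [589.0, -201.2, 254.5]
ee_rot: [-0.634, 0.774, 0.004, -0.003]
contact_force: [0.3, 0.5, -5.6]
gripper_width: 27.2
```

{"op": "apply_moves", "data": {"steps": [{"hand": 0, "xyz": [0, 0, 0], "delta_rot": [0, 0, 0]}, {"hand": 0, "xyz": [0, 0, 0], "delta_rot": [0, 0, 0]}, {"hand": 0, "xyz": [0, 0, 0], "delta_rot": [0, 0, 0]}]}}

```text
clock: 6.85
position: [588.3, -198.3, 256.2]
ee_rot: [-0.634, 0.773, 0.003, -0.002]
contact_force: [0.4, 0.4, -6.1]
gripper_width: 27.3
```

Run:
```python
from h import *
s=telemetry.read_state();print(s['position'],s['ee_rot'],s['contact_force'],s['gripper_width'],s['joints'])
for n in('scene','side','wrist'):
    p=get_image(n);cv2.imwrite(f'pics/g_{n}.png',p['frame'])
```

```text
[ 588.32943618 -198.30079563  256.19424213] [-0.6342509   0.77311774  0.00318353 -0.00215084] [ 0.41612997  0.38210309 -6.07268211] 27.32033637651856 [-0.06556402  0.37940708  0.00778087 -0.00182675 -1.2066627   1.44031153]
```

View pics/g_wrist.png

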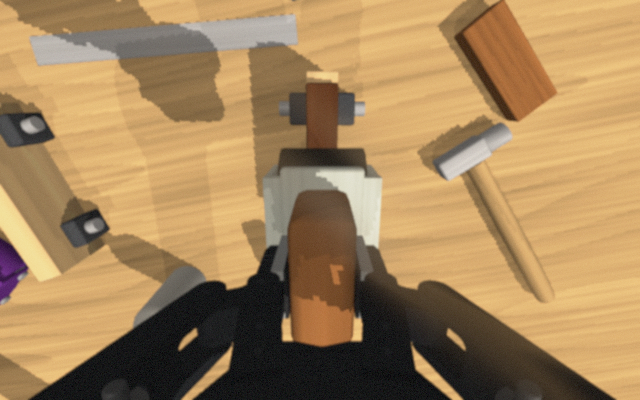

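View pics/g_scene.png

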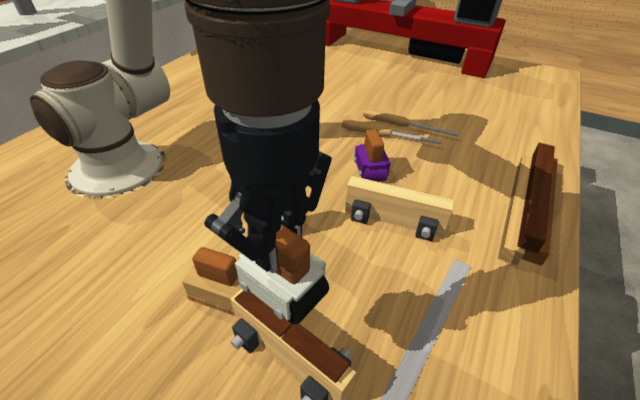

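View pics/g_side.png

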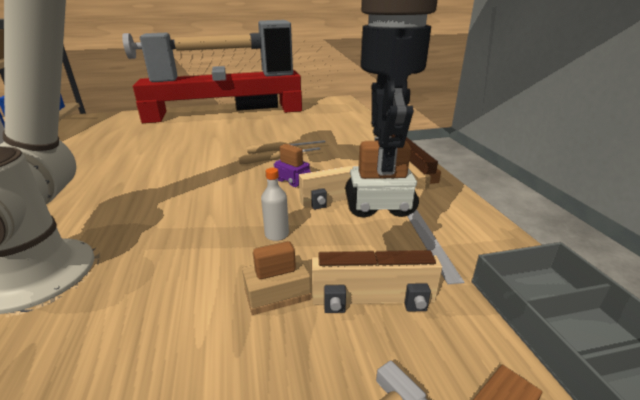

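The wrist view shows the lipping (column 322) centred under the roller and parallel to it. I'll lower over the joint, one wheel per strip, in small steps.

{"op": "apply_moves", "data": {"steps": [{"hand": 0, "xyz": [0, -0.1, 2], "delta_rot": [0, 0, 0]}, {"hand": 0, "xyz": [0, -0.1, 5], "delta_rot": [0, 0, 0]}, {"hand": 0, "xyz": [0, -0.1, 7.2], "delta_rot": [0, 0, 0]}, {"hand": 0, "xyz": [0, -0.1, 8], "delta_rot": [0, 0, 0]}, {"hand": 0, "xyz": [0, -0.1, 8], "delta_rot": [0, 0, 0]}, {"hand": 0, "xyz": [0, -0.1, 8], "delta_rot": [0, 0, 0]}]}}

```text
clock: 7.5
position: [591.6, -198.8, 181.3]
ee_rot: [-0.635, 0.772, -0.001, 0.0]
contact_force: [0.1, -0.4, -6.0]
gripper_width: 27.4
```

{"op": "apply_moves", "data": {"steps": [{"hand": 0, "xyz": [0, 0, 0.5], "delta_rot": [0, 0, 0]}, {"hand": 0, "xyz": [0, 0, 0.8], "delta_rot": [0, 0, 0]}, {"hand": 0, "xyz": [0, 0, 0.8], "delta_rot": [0, 0, 0]}]}}

```text
clock: 7.75
position: [591.0, -199.0, 172.7]
ee_rot: [-0.635, 0.773, -0.0, 0.0]
contact_force: [-0.1, -0.9, -7.2]
gripper_width: 27.5
```

Run:
```python
from h import *
s=telemetry.read_state();print(s['position'],s['ee_rot'],s['contact_force'],s['wrist_torque'],s['gripper_width'])
for n in('side','wrist'):
    p=get_image(n);cv2.imwrite(f'pics/h_{n}.png',p['frame'] if n=='wrist' else cv2.resize(p['frame'][140:320,240:480],(800,600)))
```

```text
[ 590.99613794 -198.96737103  172.66838895] [-6.34597190e-01  7.72842989e-01 -1.16019695e-04  3.26193261e-04] [-0.14576953 -0.88228262 -7.16505492] [0.03146363 0.07930875 0.01267334] 27.513293082861882
```

View pics/h_side.png

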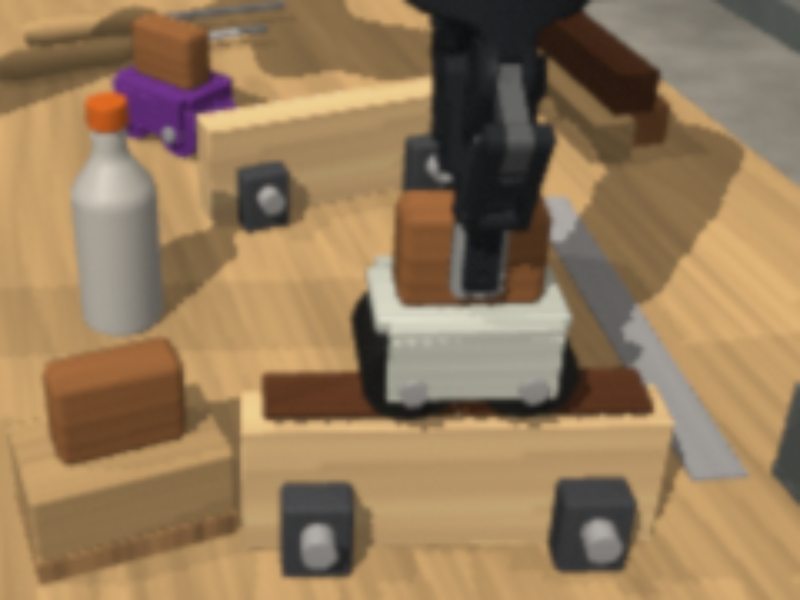

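View pics/h_wrist.png

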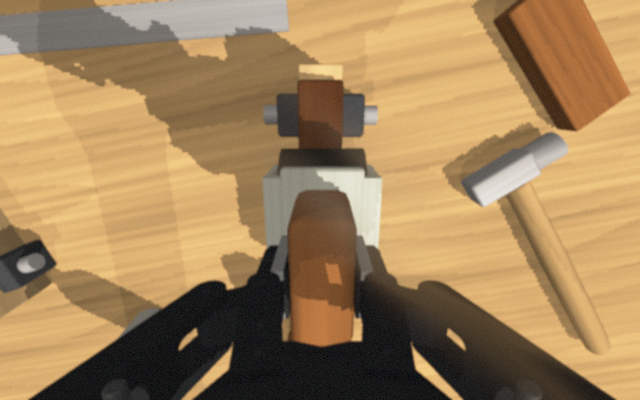

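Wheels sit just above the strips, centred. Pressing down gradually.

{"op": "apply_moves", "data": {"steps": [{"hand": 0, "xyz": [0, 0, 0.2], "delta_rot": [0, 0, 0]}, {"hand": 0, "xyz": [0, 0, 0.4], "delta_rot": [0, 0, 0]}, {"hand": 0, "xyz": [0, 0, 0.4], "delta_rot": [0, 0, 0]}, {"hand": 0, "xyz": [0, 0, 0.4], "delta_rot": [0, 0, 0]}]}}

```text
clock: 8.18
position: [592.1, -199.5, 170.1]
ee_rot: [-0.635, 0.773, -0.002, 0.001]
contact_force: [-0.8, -0.1, 2.6]
gripper_width: 27.1
```

{"op": "apply_moves", "data": {"steps": [{"hand": 0, "xyz": [0, 0, 0.2], "delta_rot": [0, 0, 0]}, {"hand": 0, "xyz": [0, 0, 0.3], "delta_rot": [0, 0, 0]}, {"hand": 0, "xyz": [0, 0, 0.3], "delta_rot": [0, 0, 0]}, {"hand": 0, "xyz": [0, 0, 0.3], "delta_rot": [0, 0, 0]}]}}

```text
clock: 8.52
position: [593.1, -199.7, 168.7]
ee_rot: [-0.635, 0.773, -0.003, 0.002]
contact_force: [0.9, 1.3, 7.5]
gripper_width: 27.4
```

{"op": "apply_moves", "data": {"steps": [{"hand": 0, "xyz": [0, 0, 0.2], "delta_rot": [0, 0, 0]}, {"hand": 0, "xyz": [0, 0, 0.4], "delta_rot": [0, 0, 0]}, {"hand": 0, "xyz": [0, 0, 0.5], "delta_rot": [0, 0, 0]}, {"hand": 0, "xyz": [0, 0, 0.5], "delta_rot": [0, 0, 0]}, {"hand": 0, "xyz": [0, 0, 0.5], "delta_rot": [0, 0, 0]}]}}

```text
clock: 8.93
position: [594.0, -199.8, 165.1]
ee_rot: [-0.635, 0.772, -0.004, 0.003]
contact_force: [0.7, 1.4, 11.9]
gripper_width: 27.5
```

{"op": "apply_moves", "data": {"steps": [{"hand": 0, "xyz": [0, 0, 0.2], "delta_rot": [0, 0, 0]}, {"hand": 0, "xyz": [0, 0, 0.4], "delta_rot": [0, 0, 0]}, {"hand": 0, "xyz": [0, 0, 0.4], "delta_rot": [0, 0, 0]}, {"hand": 0, "xyz": [0, 0, 0.4], "delta_rot": [0, 0, 0]}, {"hand": 0, "xyz": [0, 0, 0.4], "delta_rot": [0, 0, 0]}]}}

```text
clock: 9.35
position: [596.6, -200.3, 164.9]
ee_rot: [-0.636, 0.772, -0.007, 0.005]
contact_force: [1.2, 1.7, 20.8]
gripper_width: 27.4
```

Run:
```python
from h import *
s=telemetry.read_state();print(s['position'],s['ee_rot'],s['contact_force'],s['wrist_torque'],s['gripper_width'])
for n in('side','wrist'):
    p=get_image(n);cv2.imwrite(f'pics/i_{n}.png',p['frame'] if n=='wrist' else cv2.resize(p['frame'][140:320,240:480],(800,600)))
```

```text
[ 596.57260404 -200.31932807  164.88985246] [-0.63569247  0.77189332 -0.00729949  0.00474484] [ 1.18725817  1.73066387 20.81129414] [ 0.93168138  0.26952175 -0.13516227] 27.377944799720666
```

View pics/i_side.png

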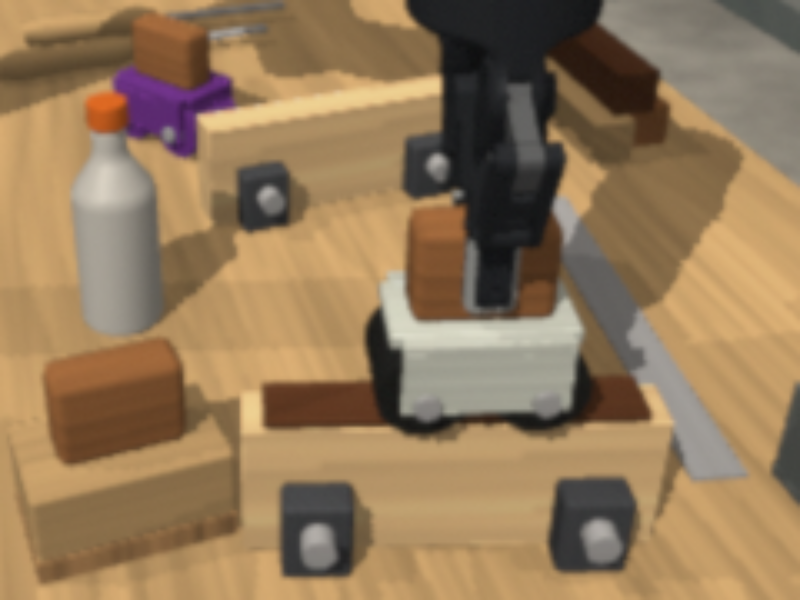

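Both strips look seated, with 27 N pressing. Next I roll along the full length at a steady press, first towards strip_right's end and then towards strip_left's.

{"op": "apply_moves", "data": {"steps": [{"hand": 0, "xyz": [0, -0.5, 0.2], "delta_rot": [0, 0, 0]}, {"hand": 0, "xyz": [0, -1.2, 0.2], "delta_rot": [0, 0, 0]}, {"hand": 0, "xyz": [0, -2, 0.2], "delta_rot": [0, 0, 0]}, {"hand": 0, "xyz": [0, -2.8, 0.2], "delta_rot": [0, 0, 0]}, {"hand": 0, "xyz": [0, -3.6, 0.2], "delta_rot": [0, 0, 0]}, {"hand": 0, "xyz": [0, -4.3, 0.2], "delta_rot": [0, 0, 0]}, {"hand": 0, "xyz": [0, -4.8, 0.2], "delta_rot": [0, 0, 0]}, {"hand": 0, "xyz": [0, -4.8, 0.2], "delta_rot": [0, 0, 0]}]}}

```text
clock: 10.12
position: [644.8, -209.7, 165.1]
ee_rot: [-0.636, 0.772, -0.009, 0.005]
contact_force: [1.0, 2.8, 24.7]
gripper_width: 27.5
```

Run:
```python
from h import *
s=telemetry.read_state();P=s['position'];d=P[:2]-[590.4,-198.7];a=2.9445
print(P,'s',d@[np.cos(a),np.sin(a)],'lat',d@[-np.sin(a),np.cos(a)],s['ee_rot'],s['contact_force'],s['gripper_width'])
p=get_image('side');cv2.imwrite('pics/j_side.png',cv2.resize(p['frame'][140:320,240:480],(800,600)))
```

```text
[ 644.77596465 -209.74811704  165.05494923] s -55.48668025987834 lat 0.18637331005956526 [-0.63594012  0.77167294 -0.0085129   0.00534495] [ 0.96446569  2.82376303 24.66728585] 27.470969913949723
```

View pics/j_side.png

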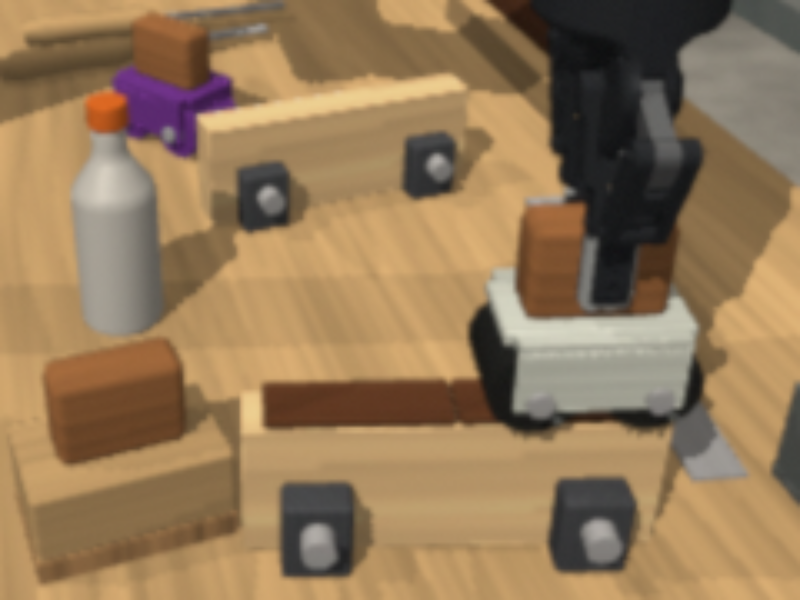

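{"op": "apply_moves", "data": {"steps": [{"hand": 0, "xyz": [0, 0.6, 0], "delta_rot": [0, 0, 0]}, {"hand": 0, "xyz": [0, 1.5, 0], "delta_rot": [0, 0, 0]}, {"hand": 0, "xyz": [0, 2.5, 0], "delta_rot": [0, 0, 0]}, {"hand": 0, "xyz": [0, 3.5, 0], "delta_rot": [0, 0, 0]}, {"hand": 0, "xyz": [0, 4.5, 0], "delta_rot": [0, 0, 0]}, {"hand": 0, "xyz": [0, 5.5, 0], "delta_rot": [0, 0, 0]}]}}

```text
clock: 10.67
position: [592.0, -199.5, 165.0]
ee_rot: [-0.636, 0.771, -0.01, 0.007]
contact_force: [3.0, 0.9, 25.6]
gripper_width: 27.1
```

{"op": "apply_moves", "data": {"steps": [{"hand": 0, "xyz": [0, 1, 0], "delta_rot": [0, 0, 0]}, {"hand": 0, "xyz": [0, 2, 0], "delta_rot": [0, 0, 0]}, {"hand": 0, "xyz": [0, 3, 0], "delta_rot": [0, 0, 0]}, {"hand": 0, "xyz": [0, 3.8, 0], "delta_rot": [0, 0, 0]}, {"hand": 0, "xyz": [0, 4.5, 0], "delta_rot": [0, 0, 0]}, {"hand": 0, "xyz": [0, 5, 0], "delta_rot": [0, 0, 0]}, {"hand": 0, "xyz": [0, 5, 0], "delta_rot": [0, 0, 0]}]}}

```text
clock: 11.25
position: [542.0, -189.8, 164.8]
ee_rot: [-0.636, 0.771, -0.009, 0.006]
contact_force: [0.2, 1.8, 29.3]
gripper_width: 27.4
```

Run:
```python
from h import *
s=telemetry.read_state();P=s['position'];d=P[:2]-[590.4,-198.7];a=2.9445
print(P,'s',d@[np.cos(a),np.sin(a)],'lat',d@[-np.sin(a),np.cos(a)],s['ee_rot'],s['contact_force'],s['gripper_width'])
p=get_image('side');cv2.imwrite('pics/k_side.png',cv2.resize(p['frame'][140:320,240:480],(800,600)))
```

```text
[ 541.96082994 -189.80854031  164.83953146] s 49.24250710372225 lat 0.7659934469238134 [-0.63633135  0.77133475 -0.00944095  0.00599915] [ 0.15993731  1.83096488 29.28697727] 27.392108379884885
```

View pics/k_side.png

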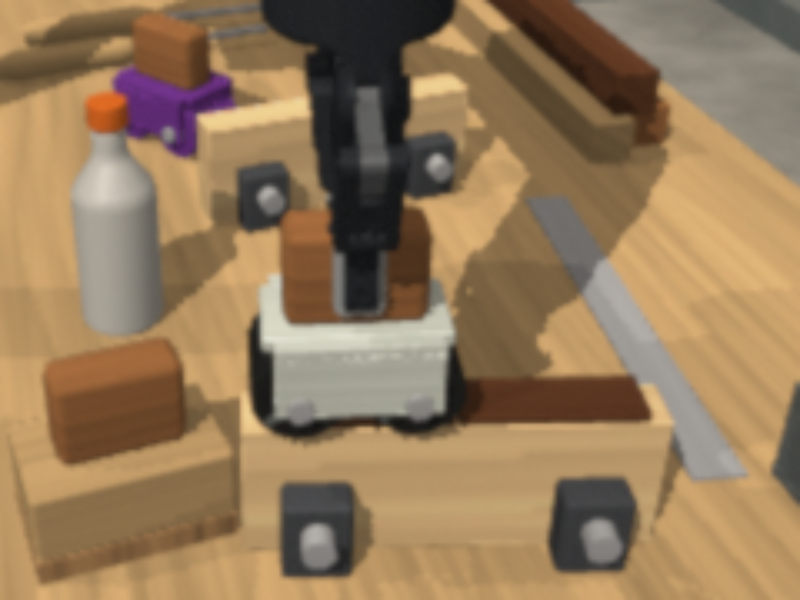

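One firm return pass the whole way, then lift.

{"op": "apply_moves", "data": {"steps": [{"hand": 0, "xyz": [0, -0.5, 0.3], "delta_rot": [0, 0, 0]}, {"hand": 0, "xyz": [0, -1.4, 0.3], "delta_rot": [0, 0, 0]}, {"hand": 0, "xyz": [0, -2.4, 0.3], "delta_rot": [0, 0, 0]}, {"hand": 0, "xyz": [0, -3.4, 0.3], "delta_rot": [0, 0, 0]}, {"hand": 0, "xyz": [0, -4.4, 0.3], "delta_rot": [0, 0, 0]}, {"hand": 0, "xyz": [0, -5.4, 0.3], "delta_rot": [0, 0, 0]}, {"hand": 0, "xyz": [0, -6.4, 0.3], "delta_rot": [0, 0, 0]}, {"hand": 0, "xyz": [0, -7.4, 0.3], "delta_rot": [0, 0, 0]}, {"hand": 0, "xyz": [0, -8.4, 0.3], "delta_rot": [0, 0, 0]}, {"hand": 0, "xyz": [0, -9.3, 0.3], "delta_rot": [0, 0, 0]}, {"hand": 0, "xyz": [0, -10, 0.3], "delta_rot": [0, 0, 0]}, {"hand": 0, "xyz": [0, -10, 0.3], "delta_rot": [0, 0, 0]}]}}

```text
clock: 12.3
position: [642.2, -209.6, 164.7]
ee_rot: [-0.636, 0.771, -0.011, 0.007]
contact_force: [1.7, 2.1, 29.7]
gripper_width: 27.7
```

{"op": "apply_moves", "data": {"steps": [{"hand": 0, "xyz": [0, 0, -1], "delta_rot": [0, 0, 0]}, {"hand": 0, "xyz": [0, 0, -2.5], "delta_rot": [0, 0, 0]}, {"hand": 0, "xyz": [0, 0, -5], "delta_rot": [0, 0, 0]}, {"hand": 0, "xyz": [0, 0, -8], "delta_rot": [0, 0, 0]}, {"hand": 0, "xyz": [0, 0, -10], "delta_rot": [0, 0, 0]}, {"hand": 0, "xyz": [0, 0, -10], "delta_rot": [0, 0, 0]}, {"hand": 0, "xyz": [0, 0, -10], "delta_rot": [0, 0, 0]}]}}

```text
clock: 12.88
position: [632.6, -207.1, 250.2]
ee_rot: [-0.634, 0.773, 0.001, 0.0]
contact_force: [-0.7, 1.0, -6.8]
gripper_width: 27.7
```

Run:
```python
from h import *
s=telemetry.read_state();print(s['position'],s['ee_rot'],s['contact_force'],s['gripper_width'])
ps=[]
for n in('side','scene'):
    p=get_image(n);ps.append(p);cv2.imwrite(f'pics/l_{n}.png',p['frame'])
cv2.imwrite('pics/l_c.png',cv2.resize(ps[0]['frame'][230:320,300:450],(800,480),interpolation=cv2.INTER_CUBIC))
cv2.imwrite('pics/l_d.png',cv2.resize(ps[1]['frame'][270:400,200:370],(785,600),interpolation=cv2.INTER_CUBIC))
for p in ps:
  for l in('strip_right','strip_left'): print(l,[(round(d['confidence'],2),np.round(d['xyz'],1)) for d in nets.pinpoint(p,l)])
```

```text
[ 632.64882051 -207.08008184  250.23685242] [-6.34361556e-01  7.73035989e-01  8.40738687e-04  2.62334259e-04] [-0.66968206  0.95219292 -6.8015218 ] 27.652401372658076
strip_right [(0.61, array([ 632.6, -205.6,   74.5]))]
strip_left [(0.74, array([ 544. , -188.9,   71.2]))]
strip_right [(0.6, array([ 635.4, -207.1,   79.3]))]
strip_left [(0.75, array([ 544.8, -182.7,   75.6]))]
```

View pics/l_c.png

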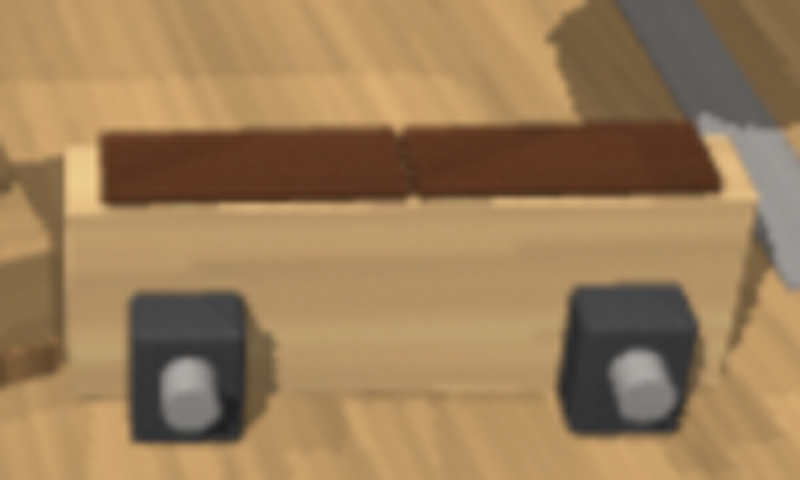

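View pics/l_d.png

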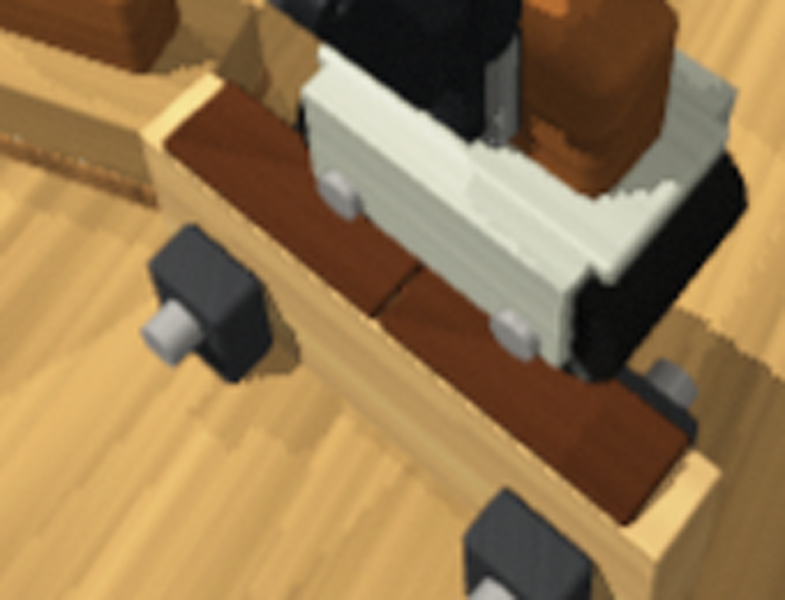

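View pics/l_side.png

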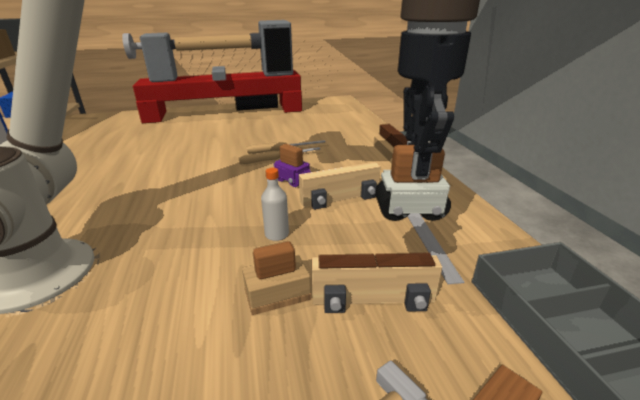

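Both lengths now lie level, just at the board's edge, with the end shoulders visible in crop l_c. The roller height of about 165 = 84 + 81 mm over both strips agrees. I'll take the roller back to its clear starting place.

{"op": "apply_moves", "data": {"steps": [{"hand": 0, "xyz": [0, 0, -2.5], "delta_rot": [0, 0, 0]}, {"hand": 0, "xyz": [-1.7, 1.4, -3.5], "delta_rot": [0, 0, 0]}, {"hand": 0, "xyz": [-4.7, 4, -3.5], "delta_rot": [0, 0, 0]}, {"hand": 0, "xyz": [-7.7, 6.5, -3.5], "delta_rot": [0, 0, 0]}, {"hand": 0, "xyz": [-10.7, 9, -3.5], "delta_rot": [0, 0, 0]}, {"hand": 0, "xyz": [-13.7, 11.5, -3.5], "delta_rot": [0, 0, 0]}, {"hand": 0, "xyz": [-16.7, 14.1, -3.5], "delta_rot": [0, 0, 0]}, {"hand": 0, "xyz": [-19.7, 16.6, -3.5], "delta_rot": [0, 0, 0]}, {"hand": 0, "xyz": [-22.7, 19.1, -3.5], "delta_rot": [0, 0, 0]}, {"hand": 0, "xyz": [-25.7, 21.6, -3.5], "delta_rot": [0, 0, 0]}, {"hand": 0, "xyz": [-28.7, 24.2, -3.5], "delta_rot": [0, 0, 0]}, {"hand": 0, "xyz": [-31.7, 26.7, -3.5], "delta_rot": [0, 0, 0]}]}}

```text
clock: 14.18
position: [431.3, 156.5, 286.2]
ee_rot: [-0.635, 0.773, 0.0, 0.0]
contact_force: [1.1, 0.3, -5.1]
gripper_width: 27.5
```

{"op": "apply_moves", "data": {"steps": [{"hand": 0, "xyz": [-1.5, 1.2, 0], "delta_rot": [0, 0, 0]}, {"hand": 0, "xyz": [-2.4, 2, 0], "delta_rot": [0, 0, 0]}, {"hand": 0, "xyz": [-2.4, 2, 0], "delta_rot": [0, 0, 0]}, {"hand": 0, "xyz": [-2.4, 2, 0], "delta_rot": [0, 0, 0]}, {"hand": 0, "xyz": [-2.4, 2, 0], "delta_rot": [0, 0, 0]}, {"hand": 0, "xyz": [-2.4, 2, 0], "delta_rot": [0, 0, 0]}]}}

```text
clock: 14.68
position: [418.2, 182.1, 286.1]
ee_rot: [-0.634, 0.773, -0.0, -0.0]
contact_force: [0.1, -0.5, -7.1]
gripper_width: 27.7
```

Run:
```python
from h import *
s=telemetry.read_state();print(s['position'],s['ee_rot'],s['contact_force'],s['gripper_width'])
p=get_image('scene');cv2.imwrite('pics/n.png',p['frame'])
```

```text
[418.18115383 182.09493079 286.13174388] [-6.34155518e-01  7.73205474e-01 -7.78063562e-05 -2.60650894e-04] [ 0.13797376 -0.48096965 -7.11950741] 27.724666078756435
```

View pics/n.png

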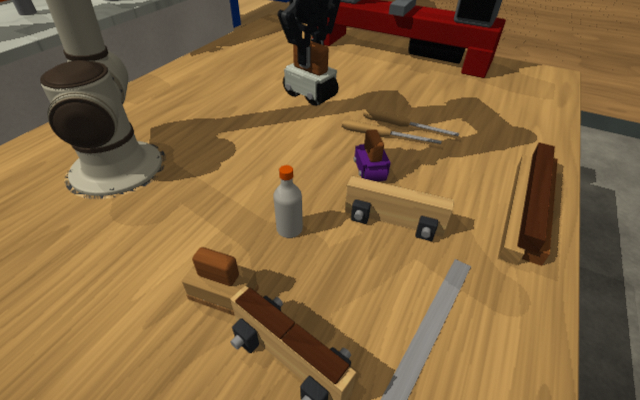

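{"op": "apply_moves", "data": {"steps": [{"hand": 0, "xyz": [0, 0, 3], "delta_rot": [0, 0, 0]}, {"hand": 0, "xyz": [0, 0, 6], "delta_rot": [0, 0, 0]}, {"hand": 0, "xyz": [0, 0, 9], "delta_rot": [0, 0, 0]}, {"hand": 0, "xyz": [0, 0, 12], "delta_rot": [0, 0, 0]}, {"hand": 0, "xyz": [0, 0, 15], "delta_rot": [0, 0, 0]}, {"hand": 0, "xyz": [0, 0, 17.5], "delta_rot": [0, 0, 0]}, {"hand": 0, "xyz": [0, 0, 18.8], "delta_rot": [0, 0, 0]}, {"hand": 0, "xyz": [0, 0, 19.5], "delta_rot": [0, 0, 0]}, {"hand": 0, "xyz": [0, 0, 19.5], "delta_rot": [0, 0, 0]}, {"hand": 0, "xyz": [0, 0, 19.5], "delta_rot": [0, 0, 0]}, {"hand": 0, "xyz": [0, 0, 19.5], "delta_rot": [0, 0, 0]}]}}

```text
clock: 15.65
position: [419.1, 183.5, 92.6]
ee_rot: [-0.635, 0.773, -0.0, 0.002]
contact_force: [0.7, -0.3, -5.4]
gripper_width: 27.3
```

{"op": "apply_moves", "data": {"steps": [{"hand": 0, "xyz": [0, 0, 0.3], "delta_rot": [0, 0, 0]}, {"hand": 0, "xyz": [0, 0, 0.5], "delta_rot": [0, 0, 0]}, {"hand": 0, "xyz": [0, 0, 0.6], "delta_rot": [0, 0, 0]}, {"hand": 0, "xyz": [0, 0, 0.6], "delta_rot": [0, 0, 0]}, {"hand": 0, "xyz": [0, 0, 0.6], "delta_rot": [0, 0, 0]}]}}

```text
clock: 16.07
position: [418.0, 182.9, 85.4]
ee_rot: [-0.635, 0.773, -0.0, 0.0]
contact_force: [0.1, -0.1, -6.7]
gripper_width: 27.3
```

{"op": "apply_moves", "data": {"steps": [{"hand": 0, "xyz": [0, 0, 0.1], "delta_rot": [0, 0, 0]}, {"hand": 0, "xyz": [0, 0, 0.2], "delta_rot": [0, 0, 0]}, {"hand": 0, "xyz": [0, 0, 0.2], "delta_rot": [0, 0, 0]}, {"hand": 0, "xyz": [0, 0, 0.2], "delta_rot": [0, 0, 0]}]}}

```text
clock: 16.4
position: [418.7, 183.1, 84.3]
ee_rot: [-0.635, 0.773, -0.0, 0.001]
contact_force: [-0.1, -2.0, 4.4]
gripper_width: 27.5
```

Run:
```python
from h import *
q=get_image('side');cv2.imwrite('pics/o_side.png',cv2.resize(q['frame'][130:220,200:320],(720,540)))
```

```text
(no output)
```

View pics/o_side.png

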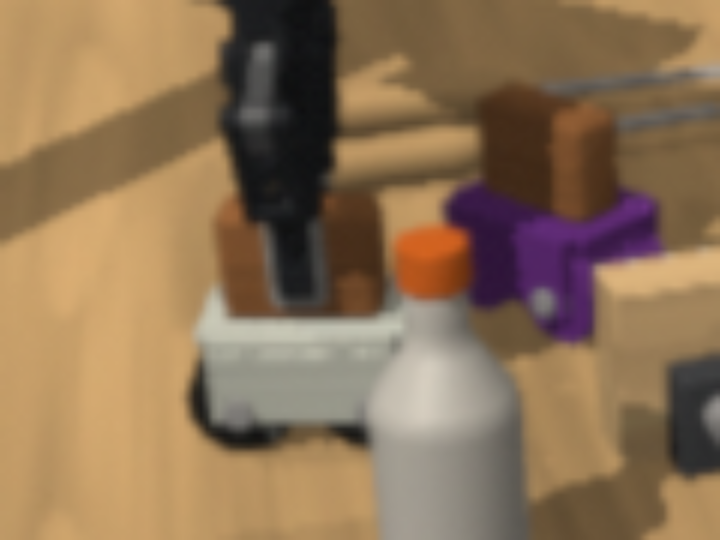

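The roller stands on its wheels: +4.4 N at the same height as the pickup. Releasing and retreating straight up.

{"op": "apply_moves", "data": {"steps": [{"hand": 1, "xyz": [0, 0, 0], "delta_rot": [0, 0, 0]}, {"hand": 1, "xyz": [0, 0, 0], "delta_rot": [0, 0, 0]}, {"hand": 1, "xyz": [0, 0, 0], "delta_rot": [0, 0, 0]}, {"hand": 1, "xyz": [0, 0, 0], "delta_rot": [0, 0, 0]}, {"hand": 1, "xyz": [0, 0, 0], "delta_rot": [0, 0, 0]}, {"hand": 1, "xyz": [0, 0, 0], "delta_rot": [0, 0, 0]}, {"hand": 1, "xyz": [0, 0, -1.5], "delta_rot": [0, 0, 0]}, {"hand": 1, "xyz": [0, 0, -4], "delta_rot": [0, 0, 0]}, {"hand": 1, "xyz": [0, 0, -7], "delta_rot": [0, 0, 0]}, {"hand": 1, "xyz": [0, 0, -10], "delta_rot": [0, 0, 0]}, {"hand": 1, "xyz": [0, 0, -13], "delta_rot": [0, 0, 0]}, {"hand": 1, "xyz": [0, 0, -14], "delta_rot": [0, 0, 0]}]}}

```text
clock: 17.45
position: [419.7, 184.0, 227.9]
ee_rot: [-0.635, 0.773, -0.0, 0.004]
contact_force: [-0.2, 0.5, -1.1]
gripper_width: 85.0
```

{"op": "apply_moves", "data": {"steps": [{"hand": 1, "xyz": [0, 0, 0], "delta_rot": [0, 0, 0]}, {"hand": 1, "xyz": [0, 0, 0], "delta_rot": [0, 0, 0]}, {"hand": 1, "xyz": [0, 0, 0], "delta_rot": [0, 0, 0]}, {"hand": 1, "xyz": [0, 0, 0], "delta_rot": [0, 0, 0]}, {"hand": 1, "xyz": [0, 0, 0], "delta_rot": [0, 0, 0]}, {"hand": 1, "xyz": [0, 0, 0], "delta_rot": [0, 0, 0]}]}}

```text
clock: 17.95
position: [417.7, 182.6, 222.3]
ee_rot: [-0.635, 0.773, -0.0, -0.001]
contact_force: [-0.2, -0.2, -0.1]
gripper_width: 85.7
```

Run:
```python
from h import *
s=telemetry.read_state();print(s['position'],s['contact_force'],s['gripper_width'],s['clock'])
ps=[get_image('side'),get_image('scene')]
cv2.imwrite('pics/q_side.png',ps[0]['frame']);cv2.imwrite('pics/q_scene.png',ps[1]['frame'])
ms=[]
for q,(r0,r1,c0,c1) in zip(ps,((245,275,310,445),(280,390,230,358))):
    h=cv2.cvtColor(q['frame'],cv2.COLOR_BGR2HSV)
    k=((h[...,2]<120)&(h[...,1]>130)&(h[...,0]<14));z=np.zeros_like(k);z[r0:r1,c0:c1]=k[r0:r1,c0:c1]
    z=cv2.morphologyEx(z.astype(np.uint8),cv2.MORPH_CLOSE,np.ones((3,3)))
    ms.append(z.astype(float))
a=2.9445;u=np.array([np.cos(a),np.sin(a)])
c2=lambda v:sum(np.abs(hullmask(q,box(v[0],v[1],v[2],179,30,v[3]+6-1,v[3]+6))-k).sum() for q,k in zip(ps,ms))
v0=np.array([590,-197,2.94,77]);r=minimize(c2,v0,method='Nelder-Mead',options=dict(initial_simplex=[v0]+[v0+d for d in np.diag([6,6,.1,3])],maxiter=600))
print('strip pose',r.x,r.fun,[k.sum() for k in ms])
for p in ps: print([(round(d['confidence'],2),np.round(d['xyz'],1)) for d in nets.pinpoint(p,'roller')])
```

```text
[417.67495427 182.58488711 222.33687228] [-0.22971732 -0.20579239 -0.1325864 ] 85.66448945147577 17.95
strip pose [ 591.07909101 -199.92450191    2.94503432   74.96860308] 284.8862745098039 [np.float64(1417.0), np.float64(2859.0)]
[(0.9, array([416.6, 180.7,   2.2])), (0.69, array([526.1, 264.1,   2.1]))]
[(0.92, array([417.7, 181. ,  -4. ])), (0.68, array([528.7, 266.8,  -2.2]))]
```

View pics/q_side.png

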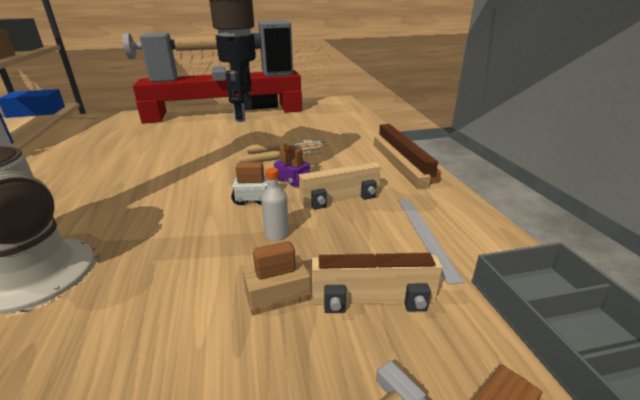

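The strip underside fits at 75.0 mm, which is home. The roller stands on its wheels at side (250,185), and the gripper is clear of everything.

```bash
python3 -c "
from bench import workorder;print(workorder.job_done())"
```

```text
the job is handed in; nothing more can be done
None
```

The job is done and handed in. Both lipping lengths are fully home, and the roller is back on the bench on its wheels and released. It took about 18 s of the 54 s allowed.

**What I did:** I picked up the white-decked roller and pressed both lengths down together across their joint. I then rolled end to end three times at roughly 27–36 N, and stood the roller back at its starting spot. I kept clear of the purple look-alike, the sanding block and the bare board.

**Last checks:**
- **Lipping by camera:** fitting both lengths together put the underside at 75.0 mm, which is home.
- **Lipping by arm height:** the roller rode at about 165 mm at the tool over both lengths, as expected with the lipping home (81 mm top plus 84 mm of roller and grip).
- **Roller:** it showed upright at about (417, 181), with the gripper open and no contact force.

**Disagreement:** the network's strip heights scattered between 71 and 79 mm after rolling, around its stated accuracy of 4 mm. I relied on the fit and the arm height instead.

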